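Find the release notch of the pill dispenser by touch and open its lid

ROBOT

A 6-joint arm with a two-finger parallel gripper is mounted at the origin on the work surface. World frame = base frame: x ahead of the robot, y to its left, z up, the work surface at z = 0. Lengths are in m, angles in rad, forces in N, time in s.
With the tool pointing down it reaches from about 0.275 to 0.775 m from the base axis. Payload 14.6 kg.
Tool frame: the origin (TCP) lies midway between the tips of the shut fingers; the grasp point (between the pads) lies 19 mm behind it; z points along the fingers, y is the line along which they close (so a half turn about z gives the same grasp; the last joint's range is limited). The gripper opens to 85 mm and grips with 20 to 120 N. Pads are 22 mm wide; open, the fingers measure 114 mm over their backs; the gripper's body (76 mm by 85 mm) begins 54 mm behind the grasp point. The pads swing forward as they close: fully open they stand 13 mm farther back than shut.
Start: joints at [-1.425, 0.263, -0.048, 1.259, 0, 1.415], TCP at [0.156, -0.501, 0.231] pointing down, gripper open.
Joint ranges: [-2.65, 2.65], [-0.89, 1.7], [-1.18, 1.37], [-2.13, 2.11], [-1.35, 1.29], [-3.14, 3.14]. Speed limits (rad/s): [1.89, 1.89, 2.57, 2.79, 3.14, 3.14].

INTERFACE

Orientations are given as a 3x3 rotation matrix whose columns are the frame's x, y, z axes.
In Python, from station import bot, viewer, ticket gives the robot as it stands.
- The arm moves only by the tool send_rows, never from a script. Its argument "motion" is a list of rows, each a list of 2 entries, a list of its own where there are three numbers: the shift along the tool's x, y, z in cm, then the turn about the tool's z in rad. A call has 1 to 5 rows; each row is the pose to reach, as a shift and turn from the pose commanded when the call began, along the tool's axes at that moment; what a row does not reach only later rows make up. A row lasts 1/12 s, in which the tool goes at most 41.7 mm and 7.16 degrees, less where a joint would pass 70% of its speed; a pose out of reach is approached as far as the arm can. A call with a gripper value outside its range is refused whole. "grip" is the finger opening in cm, from 0 to 8.54, set as the call begins (left out, the last holds). The fingers move at their own pace and stop on an object; the grip force is fixed at half the most. Time passes only in rows, so rows that repeat a pose let the fingers close. It gives the time, the measured TCP pose, the force, the opening and the grip force at its end, in the units of the state.
- bot.get_state(): the state, without advancing time (a new reading comes with each control period).
- viewer.capture(name): name is "scene" or "top" or "wrist"; returns the picture (384x512x3 uint8, blue, green, red); there is no depth.
- viewer.camera_params(name): a dict with "fx", "fy", "cx", "cy" (pixels), "R" (3x3) and "t" (3): a world point X has camera coordinates R X + t; the wrist camera has in their place "mount" (4x4, takes a point from camera to tool coordinates, whose origin is the TCP and whose axes are the flange's). Camera axes: x right, y down, z forward; pixel columns grow to the right and rows downward; lengths in m; the calibration is good to about 2 mm. The wrist camera is an equidistant fisheye: a pixel r from the principal point sees the ray r / f radians off the axis. A picture is of the moment at which its call begins: read the wrist's pose just before it. camera_params takes no time and is no camera call.
- ticket.close_job(): hands the job in; it is judged then, once.
Trained networks look in the newest picture that a camera, given by its name, has taken for a name from the list of things; names that differ only in an ending like _2 or _b are one class to them, and where a whole thing is asked for, a point or a joint stands for the part that bears it (a point fixed in the world has none). Each returns a list of dicts, best first, with "conf" (0 to 1); they miss things now and then, are a little off and sometimes report something else, mostly with a low value. They report only what shows in the picture. A call takes as long as a camera call.
- viewer.boxes_of(camera, name): "rect" ([left, top, width, height] in pixels, round what is visible of it).
The state is a dict: "time_s": time; "q": joint angles; "qd": joint speeds; "effort": joint torques, N m; "tool_pos": TCP position; "ee_rot": TCP orientation; "force": force on the tool from outside, world axes, zero at the start; "wrist_torque": the same for the moment, N m; "width": finger opening in m; "grip_force": force on a finger pad.
Only numpy, scipy, OpenCV 4.12 (cv2) and the standard library are available. Lean on these libraries where they do the work, as an engineer would, in place of code of your own. Each camera call takes 0.05 s, during which the arm holds its last target. There are 200 camera calls.

TASK

Open the locked pill dispenser on the cork mat by touch: put a closed fingertip on top of its rim at the left or right side, sweep it along the rim round the front until it reaches the hidden notch, then press the release plate down inside the notch so that the sprung clear lid pops up and swings fully open by itself. Use a gentle touch throughout, then take the hand away, leaving the lid standing open. Nothing is gripped or lifted, the dispenser stays standing on its mat, and the other things are left where they are.

Things in the scene. Friction and masses are not known exactly. Their poses are not given: they have to be found in the camera images.
- mat: Thin round cork mat, 244 mm across, 4 mm thick, fixed; origin at the centre of its underside (table height), x away from the robot, y left, z up. On it, centred within 3 mm, stands the loose pill dispenser: a round white drum, 216 mm across, rim 66 mm above the table, about 1.2 kg, on rubber feet (a side push over 6 N may shift or turn it), turned anyhow: the mat's axes do not tell where its notch is.
- rim_center (a point): Point on the dispenser's upright axis at the height of the rim's top, 66 mm above the table. The rim is a flat level ring from 76 to 108 mm from this axis, plain but for ONE notch, whose direction from here lies within 50 degrees either way of straight towards the robot (-x). Find it by sight or by feel: the fingertip loses the rim under it, then meets the gap's far wall.
- rim_left (a point): Point on the rim's top at the dispenser's left (+y), 97 mm from its axis; the rim is always solid here and for 25 mm either way: a place to start the sweep.
- rim_right (a point): The like point at the dispenser's right (-y), 97 mm from its axis, always solid for 25 mm either way: the other place to start.
- release (a joint): Release plate, the floor of the notch. The notch is a gap in the rim, 42 mm long along it, through its whole width and open outwards. The plate lies 10 mm below the rim's top, 38 mm long, 81 to 108 mm from the axis, hinged at its inner end; a hook inside 79 mm holds the lid: keep off it. Press the plate straight down about 100 mm out: 0 = rest, 0.25 rad = lid let go (5 mm, 3 N), 0.32 = stop (7 mm, 4 N).
- lid (a joint): Clear lid inside the rim, 146 mm across, 5 mm below the rim's top, hinged opposite to the notch. Angle: 0 = shut (plays up to 0.03), 1.4 rad = fully open at its stop, free edge then about 205 mm above the table. A damped spring opens it in about two seconds once let go, with under 1 N at its edge; it may lean on the gripper until the hand is taken away upwards or outwards.
- saucer: Brown stoneware saucer, 136 mm across, 14 mm high, origin at the centre of its underside; fixed. Leave alone.
- teacup: Speckled brown ceramic teacup on the saucer, 82 mm across, 60 mm high, handle to its +y; origin at the centre of its underside, z up. Leave alone.
- bottle: Capped white plastic bottle, 48 mm across, 90 mm high, beside the dispenser; origin at the centre of its underside, z up. Leave alone.
- tweezers: Stainless steel tweezers lying flat, 100 mm long along their x, 8 mm high; origin under their middle. Leave alone.
- dose_cup: Clear plastic dosing cup, 38 mm across, 32 mm high; origin at the centre of its underside, z up. Leave alone.
- glasses: Black-rimmed spectacles lying with open temples, 124 mm wide (y), 137 mm long (x), 45 mm high; origin under the bridge. Leave alone.
- phone: Black phone lying flat, 150 x 72 x 9 mm; origin at the centre of its underside. Leave alone.

How it is judged:
By the outcome, as a careful person would: the job done as asked, in the order asked, and still so for the second after the job is handed in, with the robot touching nothing.
It also fails if it takes over 72 s, if anything falls off the work surface, if the arm or the gripper's body presses on something with over 40 N, if the wrist force passes 120 N, or if a joint passes its speed limit or range.

## Working session

There is one attempt and no reset: what is moved stays moved. The work goes in short steps, Python scripts to look and compute and a tool call to move; the robot and the scene stay as the last step left them, time stands still between calls to the robot, and variables do not carry over. Pictures are saved under pics/ and viewed, at most 10 in all, crops included, and the job is handed in when it is done.

Besides the shell and the picture viewer there is one more tool, called after ">>>" by a JSON object that holds its "fn" and its "kwargs", one argument or row to a line. send_rows: Moves the arm, as the interface text tells. Its arguments: {"type":"object","properties":{"motion":{"type":"array"},"grip":{"type":"number"}},"required":["motion"]}

```bash
mkdir -p pics; cat > h.py <<'E'
import numpy as np,cv2
from station import bot,viewer,ticket
def ray(cam,u,v,z):
    p=viewer.camera_params(cam);R=np.array(p["R"]);t=np.array(p["t"])
    d=R.T@np.array([(u-p["cx"])/p["fx"],(v-p["cy"])/p["fy"],1]);c=-R.T@t
    return c+d*(z-c[2])/d[2]
def proj(cam,X):
    p=viewer.camera_params(cam);c=np.array(p["R"])@X+np.array(p["t"])
    return np.array([p["fx"]*c[0]/c[2]+p["cx"],p["fy"]*c[1]/c[2]+p["cy"]])
E
python3 - <<'E'
from h import *
s=bot.get_state();print(s["time_s"],s["tool_pos"],np.round(s["ee_rot"],3),s["force"])
for c in("top","scene"):
    im=viewer.capture(c);cv2.imwrite(f"pics/{c}1.png",im)
    for n in("mat","rim_center","release","bottle","teacup","dose_cup"):
        b=viewer.boxes_of(c,n)[:1]
        for q in b:
            r=q["rect"];print(c,n,round(q["conf"],2),np.round(r),ray(c,r[0]+r[2]/2,r[1]+r[3]/2,0.066 if n in("rim_center","release") else 0.0).round(3))
E
```

```text
0.0 [ 0.15549903 -0.50115977  0.23081637] [[ 0.955  0.296 -0.   ]
 [ 0.296 -0.955  0.001]
 [ 0.    -0.001 -1.   ]] [-0.31233812  0.12537719 -0.03834014]
top mat 0.92 [192. 153.  85.  66.] [0.574 0.011 0.   ]
top rim_center 0.74 [189. 140.  88.  79.] [0.587 0.012 0.066]
top release 0.69 [207. 193.  12.  12.] [0.534 0.064 0.066]
top bottle 0.55 [153. 143.  24.  24.] [0.655 0.208 0.   ]
top teacup 0.9 [ 95. 155.  36.  31.] [0.608 0.352 0.   ]
top dose_cup 0.51 [263. 119.  12.  17.] [ 0.742 -0.082  0.   ]
scene mat 0.71 [201. 220.  92.  54.] [0.649 0.038 0.   ]
scene rim_center 0.71 [203. 223.  92.  50.] [0.681 0.069 0.066]
scene release 0.63 [344. 262.  37.  37.] [0.609 0.325 0.066]
scene bottle 0.97 [293. 250.  23.  36.] [0.619 0.19  0.   ]
scene teacup 0.98 [346. 260.  39.  40.] [0.566 0.328 0.   ]
scene dose_cup 0.75 [180. 237.  18.  19.] [ 0.73  -0.087  0.   ]
```

View pics/top1.png

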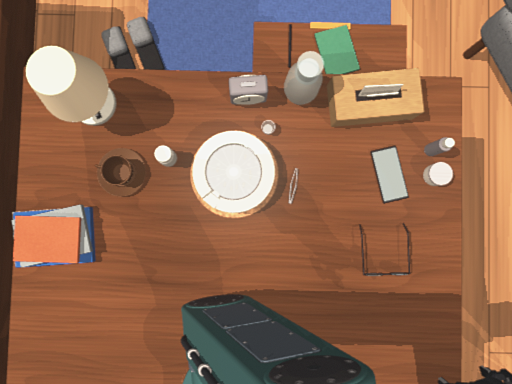

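View pics/scene1.png

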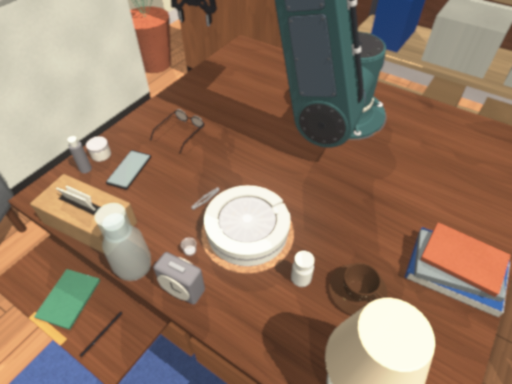

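The top view shows the white drum centred near (234,172), with a notch-like mark near (209,195), front left. The bottle at (165,156) is to its left. Next I'll fit the circle and zoom in.

```bash
python3 - <<'E'
from h import *
im=cv2.imread("pics/top1.png");hsv=cv2.cvtColor(im,cv2.COLOR_BGR2HSV)
m=((hsv[...,1]<60)&(hsv[...,2]>110)).astype(np.uint8);m[:, :185]=0;m[:,285:]=0;m[:125]=0;m[225:]=0
n,l,st,ce=cv2.connectedComponentsWithStats(m);k=1+np.argmax(st[1:,4]);print(st[k],ce[k])
c=max(cv2.findContours((l==k).astype(np.uint8),0,1)[0],key=cv2.contourArea)
e=cv2.fitEllipse(cv2.convexHull(c));print(e)
C=ray("top",*e[0],.066);print("center",C)
C2=ray("top",*ce[k],.066);print(C2)
N=ray("top",209,195.5,.058);print(N,np.degrees(np.arctan2(N[1]-C[1],-(N[0]-C[0]))))
S=8;x0,y0=185,125
b=cv2.resize(im[y0:y0+75+20,x0:x0+95],None,fx=6,fy=6,interpolation=cv2.INTER_CUBIC)
for r in(.076,.108):
    for a in np.arange(0,6.28,.1):
        p=proj("top",C+[r*np.cos(a),r*np.sin(a),0]);cv2.circle(b,tuple(int(v) for v in ((p-[x0,y0]+.5)*6)),1,(0,0,255),-1)
cv2.imwrite("pics/crop.png",b)
E
```

```text
[ 193  131   82   82 5296] [233.20203927 171.34950906]
((233.17111206054688, 171.3369598388672), (81.71947479248047, 82.22124481201172), 63.71296691894531)
center [0.60779689 0.01339856 0.066     ]
[0.60776587 0.01331597 0.066     ]
[0.54261404 0.07582666 0.058     ] 43.763335559385524
```

View pics/crop.png

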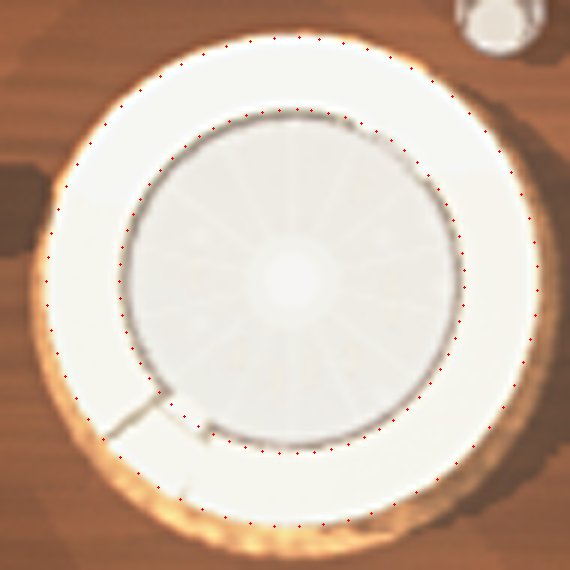

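The circle fit matches the rim. The rim centre is about (0.608, 0.013), and the gap runs from roughly 26° to 50° left of -x, so its middle is near 38°. I'll start from rim_left, with the closing line radial at 38°.

>>> {"fn": "send_rows", "kwargs": {
  "motion": [
    [[3,-2.2,0],0],
    [[6.1,-4.5,0.5],0],
    [[9.2,-6.7,1],0],
    [[12.2,-9,1],0],
    [[15.3,-11.2,1],0]
  ],
  "grip": 0
}}

```text
time_s: 1.12
tool_pos: [0.2689, -0.3474, 0.2211]
ee_rot: [[0.955, 0.296, -0.0], [0.296, -0.955, 0.0], [0.0, -0.0, -1.0]]
force: [1.1, -0.5, 0.0]
width: 0.0258
grip_force: 0.0
```

>>> {"fn": "send_rows", "kwargs": {
  "motion": [
    [[3,-2.2,0],0],
    [[6.1,-4.5,0.5],0],
    [[9.2,-6.7,1],0],
    [[12.2,-9,1],0],
    [[15.3,-11.2,1],0]
  ]
}}

```text
time_s: 1.53
tool_pos: [0.382, -0.195, 0.2113]
ee_rot: [[0.955, 0.296, 0.0], [0.296, -0.955, -0.0], [0.0, 0.0, -1.0]]
force: [0.2, -1.2, 0.5]
width: 0.0004
grip_force: 0.0
```

>>> {"fn": "send_rows", "kwargs": {
  "motion": [
    [[3,-2.2,0],0],
    [[6.1,-4.5,0.5],0],
    [[9.2,-6.7,1],0],
    [[12.2,-9,1],0],
    [[15.3,-11.2,1],0]
  ]
}}

```text
time_s: 1.95
tool_pos: [0.495, -0.0425, 0.2012]
ee_rot: [[0.955, 0.297, -0.0], [0.297, -0.955, 0.0], [-0.0, -0.0, -1.0]]
force: [-0.3, -1.4, 0.8]
width: 0.0
grip_force: 0.0
```

>>> {"fn": "send_rows", "kwargs": {
  "motion": [
    [[3,-2.2,0],0],
    [[6.1,-4.5,0.5],0],
    [[9.2,-6.7,1],0],
    [[12.2,-9,1],0],
    [[15.3,-11.3,1],0]
  ]
}}

```text
time_s: 2.37
tool_pos: [0.6076, 0.1106, 0.191]
ee_rot: [[0.955, 0.297, -0.0], [0.297, -0.955, -0.0], [-0.0, -0.0, -1.0]]
force: [-0.3, -1.0, -0.5]
width: 0.0
grip_force: 0.0
```

>>> {"fn": "send_rows", "kwargs": {
  "motion": [
    [[0,0,0],-0.12],
    [[0,0,0],-0.24],
    [[0,0,0],-0.36],
    [[0,0,0],-0.48],
    [[0,0,0],-0.607]
  ]
}}

```text
time_s: 2.78
tool_pos: [0.6071, 0.1089, 0.1911]
ee_rot: [[0.612, 0.791, -0.0], [0.791, -0.612, -0.0], [-0.0, -0.0, -1.0]]
force: [-0.3, -0.4, -0.1]
width: 0.0001
grip_force: 0.0
```

```bash
python3 - <<'E'
from h import *
s=bot.get_state();print(s["time_s"],s["tool_pos"],s["force"],s["q"])
im=viewer.capture("wrist");p=viewer.camera_params("wrist");M=np.array(p["mount"]);print(M.round(3),p["fx"])
R=np.array(s["ee_rot"]);T=np.array(s["tool_pos"])
def pw(X):
    c=M[:3,:3].T@(R.T@(X-T)-M[:3,3]);r=np.hypot(c[0],c[1]);th=np.arctan2(r,c[2])
    return np.array([p["cx"]+p["fx"]*th*c[0]/r,p["cy"]+p["fy"]*th*c[1]/r])
C=np.array([.6078,.0134,.066]);b=cv2.resize(im,None,fx=1.5,fy=1.5)
def dot(X,col): 
    q=pw(X)
    cv2.circle(b,tuple(int(v*1.5+.5) for v in q),2,col,-1)
for r in(.076,.108):
    for a in np.arange(0,6.28,.1): dot(C+[r*np.cos(a),r*np.sin(a),0],(0,0,255))
for a in(25.5,38,50.5):
    a=np.radians(a);dot(C+[-.097*np.cos(a),.097*np.sin(a),0],(255,0,0))
cv2.imwrite("pics/w1.png",b)
E
```

```text
2.7833 [0.60706025 0.10886897 0.1911427 ] [-0.30858278 -0.39300939 -0.08459554] [4.54087190e-02 4.35108823e-01 1.07453560e-01 1.24332811e+00
 1.38202273e-06 2.27517024e+00]
[[-0.    -0.947 -0.323  0.082]
 [ 1.    -0.001  0.001  0.   ]
 [-0.001 -0.323  0.947 -0.144]
 [ 0.     0.     0.     1.   ]] 297.3186396354542
```

View pics/w1.png

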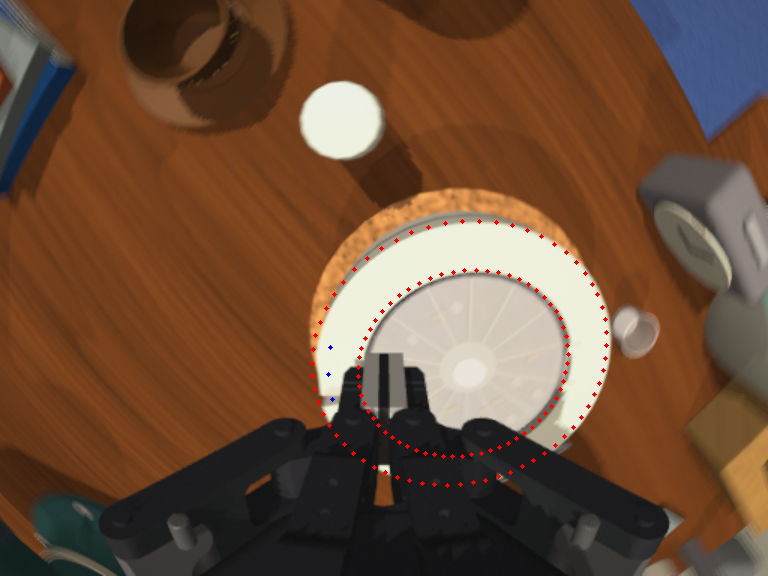

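The fisheye overlay agrees with the rim. The gap's far wall shows at (332,400) in the enlarged view, on the 25.5° dot, so the 38° notch direction holds. The tip is about 15 mm radially by 22 mm tangentially. Now I'll come down on rim_left.

>>> {"fn": "send_rows", "kwargs": {
  "motion": [
    [[0.1,0,3],0],
    [[0.1,0,6],0],
    [[0.1,0,9],0],
    [[0.1,0,10.5],0],
    [[0.1,0,11.2],0]
  ]
}}

```text
time_s: 3.25
tool_pos: [0.6064, 0.1094, 0.0768]
ee_rot: [[0.619, 0.785, -0.003], [0.785, -0.619, -0.0], [-0.002, -0.003, -1.0]]
force: [-0.7, 0.7, 0.5]
width: 0.0001
grip_force: 0.0
```

>>> {"fn": "send_rows", "kwargs": {
  "motion": [
    [[0,0,0.1],0],
    [[0,0,0.2],0],
    [[0,0,0.3],0],
    [[0,0,0.3],0],
    [[0,0,0.3],0]
  ]
}}

```text
time_s: 3.67
tool_pos: [0.6081, 0.1095, 0.0771]
ee_rot: [[0.617, 0.787, 0.001], [0.787, -0.617, 0.0], [0.001, 0.001, -1.0]]
force: [0.6, -0.0, -0.4]
width: 0.0002
grip_force: 0.0
```

```bash
python3 -c "
from h import *
s=bot.get_state();print(s['tool_pos'],s['force'],s['time_s'])"
```

```text
[0.60813977 0.10954532 0.07714926] [ 0.63253214 -0.01055549 -0.35172595] 3.6667
```

>>> {"fn": "send_rows", "kwargs": {
  "motion": [
    [[0,0,0.2],0],
    [[0,0,0.4],0],
    [[0,0,0.5],0],
    [[0,0,0.6],0],
    [[0,0,0.6],0]
  ]
}}

```text
time_s: 4.08
tool_pos: [0.6075, 0.1095, 0.07]
ee_rot: [[0.617, 0.787, -0.0], [0.787, -0.617, -0.0], [-0.0, -0.0, -1.0]]
force: [0.3, 0.1, -0.7]
width: 0.0001
grip_force: 0.0
```

>>> {"fn": "send_rows", "kwargs": {
  "motion": [
    [[0,0,0.05],0],
    [[0,0,0.1],0],
    [[0,0,0.15],0],
    [[0,0,0.2],0],
    [[0,0,0.2],0]
  ]
}}

```text
time_s: 4.5
tool_pos: [0.6076, 0.1095, 0.0682]
ee_rot: [[0.617, 0.787, -0.0], [0.787, -0.617, -0.0], [-0.0, -0.0, -1.0]]
force: [-1.1, 0.3, -0.4]
width: -0.0
grip_force: 0.0
```

>>> {"fn": "send_rows", "kwargs": {
  "motion": [
    [[0,0,0.05],0],
    [[0,0,0.1],0],
    [[0,0,0.15],0],
    [[0,0,0.15],0],
    [[0,0,0.15],0]
  ]
}}

```text
time_s: 4.92
tool_pos: [0.6076, 0.1095, 0.0667]
ee_rot: [[0.617, 0.787, -0.0], [0.787, -0.617, 0.0], [-0.0, -0.0, -1.0]]
force: [0.2, 0.5, -0.0]
width: -0.0
grip_force: 0.0
```

>>> {"fn": "send_rows", "kwargs": {
  "motion": [
    [[0,0,0.05],0],
    [[0,0,0.05],0],
    [[0,0,0.05],0]
  ]
}}

```text
time_s: 5.17
tool_pos: [0.6076, 0.1095, 0.0663]
ee_rot: [[0.617, 0.787, -0.0], [0.787, -0.617, 0.0], [0.0, -0.0, -1.0]]
force: [0.2, -0.8, 0.7]
width: -0.0
grip_force: 0.0
```

>>> {"fn": "send_rows", "kwargs": {
  "motion": [
    [[0,0,0.05],0],
    [[0,0,0.05],0],
    [[0,0,0.05],0]
  ]
}}

```text
time_s: 5.42
tool_pos: [0.6077, 0.1095, 0.066]
ee_rot: [[0.617, 0.787, 0.0], [0.787, -0.617, 0.0], [0.0, 0.0, -1.0]]
force: [-1.0, -0.3, 6.4]
width: 0.0001
grip_force: 2.5
```

>>> {"fn": "send_rows", "kwargs": {
  "motion": [
    [[0,0,0.03],0],
    [[0,0,0.03],0],
    [[0,0,0.03],0]
  ]
}}

```text
time_s: 5.67
tool_pos: [0.6077, 0.1095, 0.066]
ee_rot: [[0.617, 0.787, 0.001], [0.787, -0.617, 0.0], [0.0, 0.0, -1.0]]
force: [-1.9, -1.1, 9.0]
width: 0.0001
grip_force: 4.5
```

Contact is at z = 0.066, as expected. It reads 9 N, so I'll ease off to about 2–3 N.

>>> {"fn": "send_rows", "kwargs": {
  "motion": [
    [[0,0,-0.07],0],
    [[0,0,-0.07],0],
    [[0,0,-0.07],0]
  ]
}}

```text
time_s: 5.92
tool_pos: [0.6076, 0.1095, 0.0661]
ee_rot: [[0.617, 0.787, -0.0], [0.787, -0.617, 0.0], [-0.0, -0.0, -1.0]]
force: [-0.9, 0.1, 1.3]
width: 0.0
grip_force: 1.0
```

```bash
python3 - <<'E'
from h import *
s=bot.get_state();print(s['tool_pos'],s['force'])
R=np.array(s['ee_rot']);C=np.array([.6078,.0134])
prev=np.array(s['tool_pos'])[:2]
for a in range(82,30,-8):
    t=np.radians(a);P=C+.097*np.array([-np.cos(t),np.sin(t)])
    d=P-prev;print(a,P.round(4),"cm step",(R.T@[d[0],d[1],0]*100).round(2));prev=P
E
```

```text
[0.60762614 0.10953981 0.06605475] [-0.93115339  0.0554192   1.31165285]
82 [0.5943 0.1095] cm step [-0.83 -1.04  0.  ]
74 [0.5811 0.1066] cm step [-1.04 -0.87  0.  ]
66 [0.5683 0.102 ] cm step [-1.15 -0.72  0.  ]
58 [0.5564 0.0957] cm step [-1.24 -0.55  0.  ]
50 [0.5454 0.0877] cm step [-1.3  -0.37  0.  ]
42 [0.5357 0.0783] cm step [-1.34 -0.19  0.  ]
34 [0.5274 0.0676] cm step [-1.35  0.    0.  ]
```

>>> {"fn": "send_rows", "kwargs": {
  "motion": [
    [[-0.17,-0.2,0.01],0],
    [[-0.34,-0.4,0.01],0],
    [[-0.5,-0.61,0.01],0],
    [[-0.67,-0.83,0.01],0],
    [[-0.83,-1.04,0.01],0]
  ]
}}

```text
time_s: 6.33
tool_pos: [0.594, 0.1094, 0.0661]
ee_rot: [[0.617, 0.787, -0.0], [0.787, -0.617, -0.0], [-0.0, -0.0, -1.0]]
force: [-0.3, -0.3, 0.7]
width: -0.0001
grip_force: 0.4
```

>>> {"fn": "send_rows", "kwargs": {
  "motion": [
    [[-0.21,-0.18,0],0],
    [[-0.42,-0.35,0],0],
    [[-0.63,-0.52,0],0],
    [[-0.84,-0.7,0],0],
    [[-1.04,-0.87,0],0]
  ]
}}

```text
time_s: 6.75
tool_pos: [0.5808, 0.1065, 0.0661]
ee_rot: [[0.617, 0.787, -0.0], [0.787, -0.617, -0.0], [-0.0, -0.0, -1.0]]
force: [0.0, -1.1, 0.9]
width: 0.0001
grip_force: 0.3
```

Contact is light; I'll press down slightly more to keep it definite.

>>> {"fn": "send_rows", "kwargs": {
  "motion": [
    [[-0.23,-0.15,0.01],0],
    [[-0.46,-0.29,0.02],0],
    [[-0.69,-0.44,0.02],0],
    [[-0.92,-0.58,0.02],0],
    [[-1.15,-0.72,0.02],0]
  ]
}}

```text
time_s: 7.17
tool_pos: [0.5683, 0.1019, 0.0661]
ee_rot: [[0.617, 0.787, 0.001], [0.787, -0.617, 0.0], [0.0, 0.0, -1.0]]
force: [3.0, 0.6, 3.9]
width: 0.0002
grip_force: 1.5
```

>>> {"fn": "send_rows", "kwargs": {
  "motion": [
    [[-0.25,-0.11,0],0],
    [[-0.5,-0.22,0],0],
    [[-0.74,-0.33,0],0],
    [[-0.99,-0.44,0],0],
    [[-1.24,-0.55,0],0]
  ]
}}

```text
time_s: 7.58
tool_pos: [0.5564, 0.0955, 0.066]
ee_rot: [[0.617, 0.787, 0.001], [0.787, -0.617, 0.0], [0.0, 0.0, -1.0]]
force: [4.2, 1.2, 5.0]
width: -0.0001
grip_force: 2.4
```

>>> {"fn": "send_rows", "kwargs": {
  "motion": [
    [[-0.26,-0.07,0],0],
    [[-0.52,-0.15,0],0],
    [[-0.78,-0.22,0],0],
    [[-1.04,-0.3,0],0],
    [[-1.3,-0.37,0],0]
  ]
}}

```text
time_s: 8.0
tool_pos: [0.5454, 0.0876, 0.066]
ee_rot: [[0.617, 0.787, 0.0], [0.787, -0.617, 0.0], [0.001, 0.0, -1.0]]
force: [3.1, 3.0, 5.5]
width: 0.0
grip_force: 2.5
```

>>> {"fn": "send_rows", "kwargs": {
  "motion": [
    [[0,0,-0.02],0],
    [[-0.25,-0.04,-0.03],0],
    [[-0.5,-0.08,-0.03],0],
    [[-0.75,-0.12,-0.03],0],
    [[-1.0,-0.15,-0.03],0]
  ]
}}

```text
time_s: 8.42
tool_pos: [0.5375, 0.0805, 0.066]
ee_rot: [[0.617, 0.787, -0.001], [0.787, -0.617, -0.0], [-0.001, -0.001, -1.0]]
force: [0.6, 0.8, 0.5]
width: -0.0001
grip_force: 0.4
```

>>> {"fn": "send_rows", "kwargs": {
  "motion": [
    [[-0.25,-0.02,0],0],
    [[-0.5,-0.04,0],0],
    [[-0.75,-0.05,0],0],
    [[-0.9,-0.05,0],0],
    [[-0.9,-0.05,0],0]
  ]
}}

```text
time_s: 8.83
tool_pos: [0.5318, 0.0737, 0.0661]
ee_rot: [[0.617, 0.787, -0.0], [0.787, -0.617, -0.0], [-0.0, -0.0, -1.0]]
force: [0.9, 0.1, 1.0]
width: -0.0
grip_force: 0.0
```

```bash
python3 - <<'E'
from h import *
s=bot.get_state();T=np.array(s['tool_pos']);d=T[:2]-[.6078,.0134]
print(T,s['force'],np.hypot(*d),np.degrees(np.arctan2(d[1],-d[0])))
im=viewer.capture("wrist");cv2.imwrite("pics/w2.png",cv2.resize(im[150:384,130:450],None,fx=2.4,fy=2.4))
E
```

```text
[0.53179916 0.07368121 0.06612365] [0.93897856 0.07374218 0.99409489] 0.0970049107722649 38.42022146685539
```

View pics/w2.png

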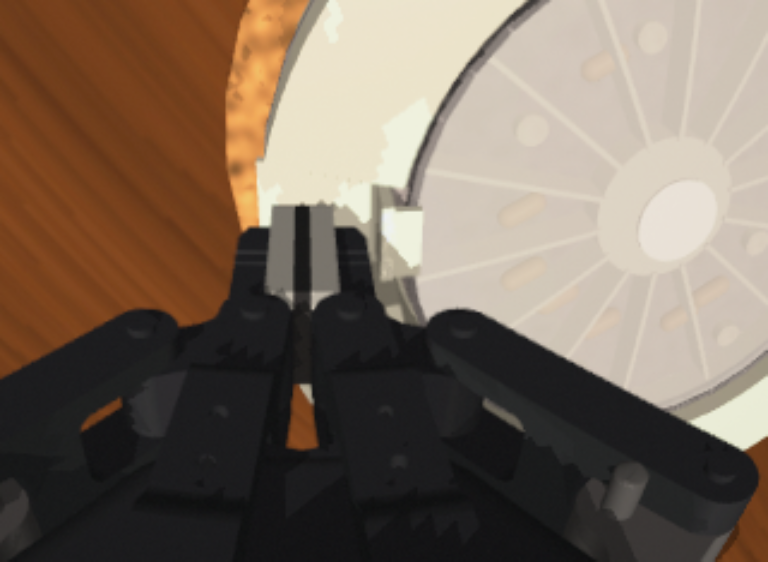

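The wrist picture shows the fingertip inside the gap. The near wall is at about (262,165), and the hook at (400,240) is level with the tip's middle. The rim contact is gone. I'll go 3 mm outward and down to the plate.

>>> {"fn": "send_rows", "kwargs": {
  "motion": [
    [[0,-0.15,0],0],
    [[0,-0.3,0.2],0],
    [[0,-0.3,0.5],0],
    [[0,-0.3,0.7],0],
    [[0,-0.3,0.8],0]
  ]
}}

```text
time_s: 9.3
tool_pos: [0.5296, 0.0759, 0.0577]
ee_rot: [[0.617, 0.787, -0.0], [0.787, -0.617, -0.0], [-0.0, -0.0, -1.0]]
force: [-0.2, 0.0, 0.9]
width: -0.0002
grip_force: 0.0
```

>>> {"fn": "send_rows", "kwargs": {
  "motion": [
    [[0,0,0.1],0],
    [[0,0,0.2],0],
    [[0,0,0.3],0],
    [[0,0,0.35],0],
    [[0,0,0.35],0]
  ]
}}

```text
time_s: 9.72
tool_pos: [0.5295, 0.076, 0.0547]
ee_rot: [[0.617, 0.787, -0.0], [0.787, -0.617, 0.0], [0.0, -0.001, -1.0]]
force: [-1.8, 2.5, 3.7]
width: 0.0003
grip_force: 1.7
```

>>> {"fn": "send_rows", "kwargs": {
  "motion": [
    [[0,0,0.05],0],
    [[0,0,0.1],0],
    [[0,0,0.15],0],
    [[0,0,0.15],0],
    [[0,0,0.15],0]
  ]
}}

```text
time_s: 10.13
tool_pos: [0.5294, 0.0761, 0.0531]
ee_rot: [[0.617, 0.787, -0.001], [0.787, -0.617, 0.001], [0.0, -0.001, -1.0]]
force: [-3.6, 3.7, 5.7]
width: -0.0004
grip_force: 2.9
```

>>> {"fn": "send_rows", "kwargs": {
  "motion": [
    [[0,0,0.05],0],
    [[0,0,0.1],0],
    [[0,0,0.1],0],
    [[0,0,0.1],0]
  ]
}}

```text
time_s: 10.47
tool_pos: [0.5292, 0.0762, 0.0521]
ee_rot: [[0.617, 0.787, -0.001], [0.787, -0.617, 0.001], [0.0, -0.001, -1.0]]
force: [-5.6, 5.6, 5.8]
width: 0.0001
grip_force: 3.5
```

There's a sideways drag of about 8 N, from the plate tilting under the tip. I'll relieve it by shifting outward.

>>> {"fn": "send_rows", "kwargs": {
  "motion": [
    [[0,-0.03,0],0],
    [[0,-0.06,0],0],
    [[0,-0.08,0],0],
    [[0,-0.08,0],0]
  ]
}}

```text
time_s: 10.8
tool_pos: [0.5291, 0.0763, 0.0522]
ee_rot: [[0.617, 0.787, 0.0], [0.787, -0.617, -0.0], [-0.0, 0.0, -1.0]]
force: [-3.5, 3.0, 3.9]
width: 0.0003
grip_force: 2.7
```

```bash
python3 - <<'E'
from h import *
s=bot.get_state();print(np.array(s['tool_pos']).round(4),np.round(s['force'],1))
im=viewer.capture("wrist");cv2.imwrite("pics/w3.png",cv2.resize(im[150:384,130:450],None,fx=2.4,fy=2.4))
E
```

```text
[0.5291 0.0763 0.0522] [-3.5  3.   3.9]
```

View pics/w3.png

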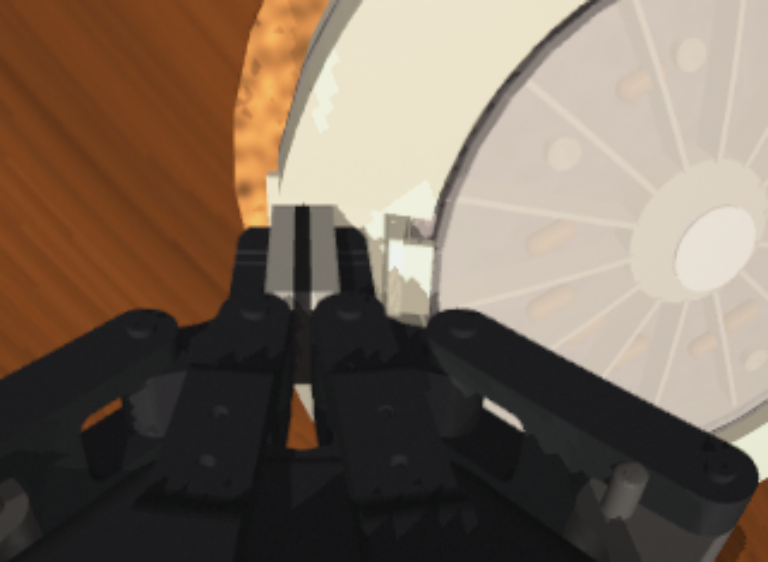

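The plate is tilting (its outer edge shows at (272,185)) and the lid is still shut. I'll keep going down with a small outward shift.

>>> {"fn": "send_rows", "kwargs": {
  "motion": [
    [[0,-0.03,0.03],0],
    [[0,-0.06,0.06],0],
    [[0,-0.08,0.1],0],
    [[0,-0.08,0.1],0]
  ]
}}

```text
time_s: 11.18
tool_pos: [0.5287, 0.0767, 0.0512]
ee_rot: [[0.617, 0.787, 0.0], [0.787, -0.617, -0.0], [-0.0, 0.0, -1.0]]
force: [-1.9, 1.1, 5.6]
width: 0.0001
grip_force: 2.1
```

>>> {"fn": "send_rows", "kwargs": {
  "motion": [
    [[0,-0.03,0.03],0],
    [[0,-0.05,0.06],0],
    [[0,-0.06,0.08],0],
    [[0,-0.06,0.08],0]
  ]
}}

```text
time_s: 11.52
tool_pos: [0.5286, 0.0768, 0.0506]
ee_rot: [[0.617, 0.787, 0.001], [0.787, -0.617, -0.001], [0.0, 0.001, -1.0]]
force: [-2.1, -1.0, 6.5]
width: 0.0
grip_force: 2.5
```

```bash
python3 - <<'E'
from h import *
s=bot.get_state();print(np.array(s['tool_pos']).round(4),np.round(s['force'],1))
im=viewer.capture("wrist");cv2.imwrite("pics/w4.png",cv2.resize(im[150:384,130:450],None,fx=2.4,fy=2.4))
E
```

```text
[0.5286 0.0768 0.0506] [-2.1 -1.   6.5]
```

View pics/w4.png

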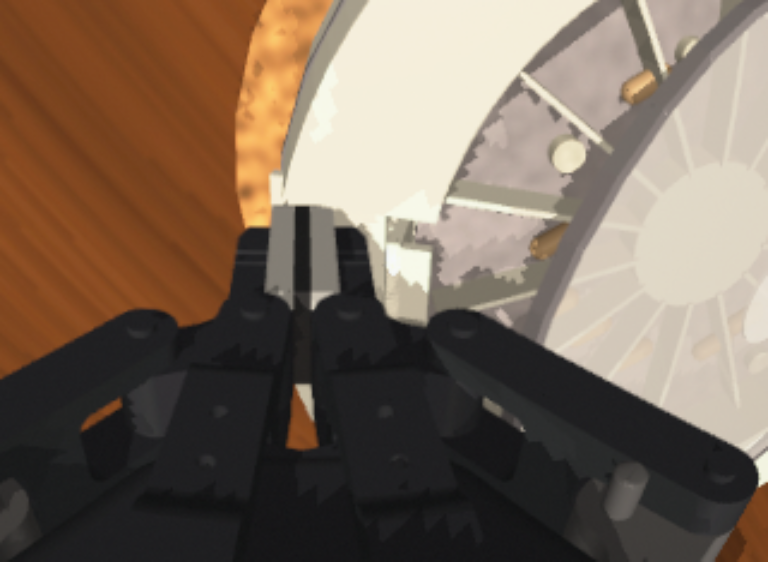

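The lid is released and opening. I'll take the hand away upward, then outward.

>>> {"fn": "send_rows", "kwargs": {
  "motion": [
    [[0,0,-0.2],0],
    [[0,-0.1,-0.6],0],
    [[0,-0.8,-1.4],0],
    [[0,-2,-2.4],0],
    [[0,-4,-3.5],0]
  ]
}}

```text
time_s: 11.98
tool_pos: [0.4962, 0.102, 0.0861]
ee_rot: [[0.618, 0.786, -0.0], [0.786, -0.618, -0.0], [-0.0, 0.0, -1.0]]
force: [0.4, 0.2, -0.1]
width: 0.0003
grip_force: 0.0
```

>>> {"fn": "send_rows", "kwargs": {
  "motion": [
    [[0,-2.5,-1.5],0],
    [[0,-5,-3],0],
    [[0,-7.5,-4.5],0],
    [[0,-9,-6],0],
    [[0,-10,-7],0]
  ]
}}

```text
time_s: 12.4
tool_pos: [0.4158, 0.1648, 0.1574]
ee_rot: [[0.616, 0.788, 0.001], [0.788, -0.616, 0.0], [0.001, 0.001, -1.0]]
force: [0.3, 0.4, 0.5]
width: -0.0002
grip_force: 0.0
```

>>> {"fn": "send_rows", "kwargs": {
  "motion": [
    [[0,0,0],0],
    [[0,0,0],0],
    [[0,0,0],0],
    [[0,0,0],0],
    [[0,0,0],0]
  ]
}}

```text
time_s: 12.82
tool_pos: [0.418, 0.1631, 0.1547]
ee_rot: [[0.618, 0.786, -0.001], [0.786, -0.618, -0.0], [-0.001, -0.001, -1.0]]
force: [-0.4, 0.5, -0.1]
width: 0.0001
grip_force: 0.0
```

>>> {"fn": "send_rows", "kwargs": {
  "motion": [
    [[0,0,0],0],
    [[0,0,0],0],
    [[0,0,0],0],
    [[0,0,0],0],
    [[0,0,0],0]
  ]
}}

```text
time_s: 13.23
tool_pos: [0.4179, 0.1635, 0.1553]
ee_rot: [[0.617, 0.787, -0.0], [0.787, -0.617, -0.0], [-0.0, -0.0, -1.0]]
force: [-0.6, 0.7, -0.2]
width: -0.0003
grip_force: 0.0
```

>>> {"fn": "send_rows", "kwargs": {
  "motion": [
    [[0,0,0],0],
    [[0,0,0],0],
    [[0,0,0],0],
    [[0,0,0],0],
    [[0,0,0],0]
  ]
}}

```text
time_s: 13.65
tool_pos: [0.4179, 0.1636, 0.1554]
ee_rot: [[0.617, 0.787, 0.0], [0.787, -0.617, 0.0], [0.0, 0.0, -1.0]]
force: [0.2, 0.4, -0.0]
width: -0.0
grip_force: 0.0
```

>>> {"fn": "send_rows", "kwargs": {
  "motion": [
    [[0,0,0],0],
    [[0,0,0],0],
    [[0,0,0],0],
    [[0,0,0],0],
    [[0,0,0],0]
  ]
}}

```text
time_s: 14.07
tool_pos: [0.4179, 0.1636, 0.1554]
ee_rot: [[0.617, 0.787, 0.0], [0.787, -0.617, 0.0], [0.0, -0.0, -1.0]]
force: [0.6, 0.1, -0.0]
width: -0.0004
grip_force: 0.0
```

```bash
python3 - <<'E'
from h import *
s=bot.get_state();print(s['time_s'],np.array(s['tool_pos']).round(4),np.round(s['force'],1))
a=viewer.capture("scene")[150:330,150:330];b=viewer.capture("wrist")[0:384,64:448]
cv2.imwrite("pics/end.png",np.hstack([cv2.resize(a,(400,400)),cv2.resize(b,(400,400))]))
E
```

```text
14.0667 [0.4179 0.1636 0.1554] [ 0.6  0.1 -0. ]
```

View pics/end.png

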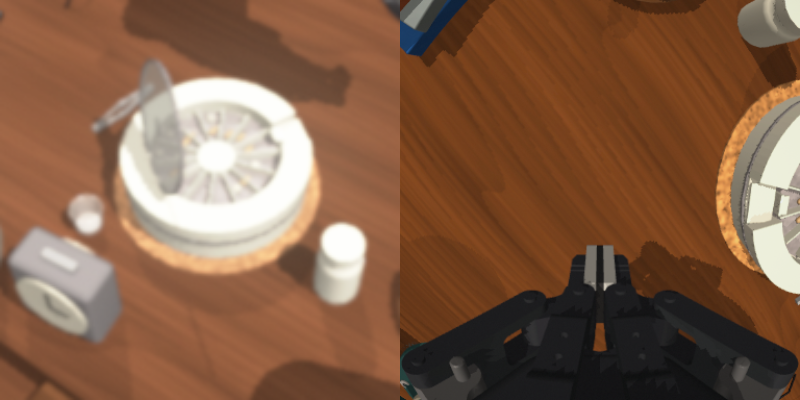

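The lid stands open at about (160,125) in the left half. The hand is clear and the bottle and dosing cup are where they were. I'll wait a little longer, then hand in.

>>> {"fn": "send_rows", "kwargs": {
  "motion": [
    [[0,0,0],0],
    [[0,0,0],0],
    [[0,0,0],0],
    [[0,0,0],0],
    [[0,0,0],0]
  ]
}}

```text
time_s: 14.58
tool_pos: [0.4178, 0.1635, 0.1554]
ee_rot: [[0.617, 0.787, -0.0], [0.787, -0.617, -0.0], [-0.0, -0.0, -1.0]]
force: [-1.0, 1.0, -0.6]
width: -0.0001
grip_force: 0.0
```

>>> {"fn": "send_rows", "kwargs": {
  "motion": [
    [[0,0,0],0],
    [[0,0,0],0],
    [[0,0,0],0],
    [[0,0,0],0],
    [[0,0,0],0]
  ]
}}

```text
time_s: 15.0
tool_pos: [0.4179, 0.1636, 0.1554]
ee_rot: [[0.617, 0.787, 0.0], [0.787, -0.617, 0.0], [0.0, -0.0, -1.0]]
force: [-0.4, -0.5, -0.3]
width: -0.0004
grip_force: 0.0
```

```bash
python3 -c "
from station import ticket
print(ticket.close_job())"
```

```text
the job is handed in; nothing more can be done
None
```

The dispenser's lid is standing open, the hand is clear and the job is handed in at about 15 s (no verdict returned); touch peaked at 9 N on first contact, and sideways drag briefly reached about 8 N while pressing the plate, above the 6 N that may shift the dispenser, though I saw no shift in the pictures (not measured).

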